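# Sort the X-ray test objects and cover the grid bin

## Task

First fold the steel gate at the front of the cork shelf all the way down. Then sort every test object on the cork into its bin: aluminium step wedges into the blue bin, orange marker discs into the orange bin, brass grids into the yellow bin with the two pins. When all of them are in, lower the cover plate over the yellow bin's pins until it lies flush on the rim (even if no grid was there); leave the gate down and everything else where it stands.

Things in the scene. Friction and masses are not known exactly. Their poses are not given: they have to be found in the camera images.
- shelf: cork-lined shelf board fixed on the table, 400 (own x) x 460 (own y) x 12 thick; origin at the centre of its underside; the test objects lie on its cork top
- gate (a joint): steel gate along the shelf's front (-x) lip, 400 wide x 102 high x 4 thick, hinged along its lower edge; 0 = upright, grows as it folds outwards and down towards the robot, 1.45 = fully down; a light hinge, which past about 0.4 falls down by itself
- gate_top (a point): middle of the gate's top edge (the edge is a round rail of 10 diameter along the shelf's y)
- gate_hinge (a point): middle of the gate's hinge line, at the foot of the gate
- wedge_a: aluminium step wedge, 90 long (own x) x 34 wide (own y); five 18 mm steps rising from 6 mm high at -x to 30 mm high at +x; origin at the centre of its underside; centre of mass 12 mm towards +x; 0.16 kg; may be absent
- wedge_b: aluminium step wedge, 90 long (own x) x 34 wide (own y); five 18 mm steps rising from 6 mm high at -x to 30 mm high at +x; origin at the centre of its underside; centre of mass 12 mm towards +x; 0.16 kg; may be absent
- disc_a: orange acrylic bead marker disc, 62 diameter x 14 thick, with tiny steel beads on top; origin at the centre of its underside; may be absent
- disc_b: orange acrylic bead marker disc, 62 diameter x 14 thick, with tiny steel beads on top; origin at the centre of its underside; may be absent
- grid_a: brass resolution grid, a flat plate 84 long (own x) x 50 wide (own y) x 12 thick with dark slits; origin at the centre of its underside; 0.3 kg; may be absent
- grid_b: brass resolution grid, a flat plate 84 long (own x) x 50 wide (own y) x 12 thick with dark slits; origin at the centre of its underside; 0.3 kg; may be absent
- bin_wedge: blue open bin fixed to the table, 140 (own x) x 120 (own y) x 60 high outside, walls and floor 5 thick; origin at the centre of its underside; for step wedges
- bin_disc: orange open bin fixed to the table, 140 (own x) x 120 (own y) x 60 high outside, walls and floor 5 thick; origin at the centre of its underside; for marker discs
- bin_grid: yellow open bin fixed to the table, 140 (own x) x 120 (own y) x 60 high outside, walls and floor 5 thick; origin at the centre of its underside; for brass grids; at the middle of each y side stands a ledge level with the rim, 50 x 26 (it reaches to y = +-86), that carries an upright steel locating pin of 12 diameter at y = +-73, 24 high above the rim, with a tapered tip
- pin_left (a point): tip of the pin on the yellow bin's own +y side
- pin_right (a point): tip of the pin on the yellow bin's own -y side
- cover: aluminium cover plate for the yellow bin, lying on the table at the start, 140 (own x) x 172 (own y) x 6 thick, with two through holes of 16 diameter at y = +-73 and a black bar handle on top: 16 thick (own x) x 70 long (own y), from 6 to 42 above the underside; origin at the centre of its underside; 0.45 kg; either way round fits
- lead_brick: dull lead brick 50 x 100 x 50, at the back of the shelf; leave alone
- jar: amber jar, 48 diameter x 75 high, at the back of the shelf; leave alone
- loupe: black film loupe 52 diameter x 45 high, near the robot; leave alone
- dust_brush: dust brush lying left of the shelf; leave alone
Mind the look-alikes: they are no part of the job. Several things have the shape of the bin_wedge; the one meant has the colours described above.

How it is judged:
By the outcome, as a careful person would: the job done as asked, in the order asked, and still so for the second after the job is handed in, with the robot touching nothing.
Of wedge_a, wedge_b, disc_a, disc_b, grid_a, grid_b only 4 to 6 are there at a start; the rules pass over those that are not, and their reading is None.
At some moment in a run one of wedge_a, wedge_b, disc_a, disc_b, grid_a, grid_b may be knocked a few centimetres aside while the robot is not near it.
It also fails if it takes over 210 s, if anything falls off the work surface, if the arm or the gripper's body presses on something with over 40 N, if the wrist force passes 120 N, or if a joint passes its speed limit or range.

## Robot

A 6-joint arm with a two-finger parallel gripper is mounted at the origin on the work surface. World frame = base frame: x ahead of the robot, y to its left, z up, the work surface at z = 0. Lengths are in m, angles in rad, forces in N, time in s.
With the tool pointing down it reaches from about 0.375 to 0.975 m from the base axis. Payload 3.8 kg.
Tool frame: the origin (TCP) lies where the fingers leave the gripper's body, on its centre line; the fingertips stand 73 mm ahead of it and the grasp point (between the pads) lies 54 mm ahead of it (manip.tcp_to_tips is the distance from the TCP to the fingertips, in m); z points along the fingers, y is the line along which they close (so a half turn about z gives the same grasp; the last joint's range is limited). The gripper opens to 85 mm and grips with 20 to 120 N. Pads are 22 mm wide; open, the fingers measure 114 mm over their backs; the gripper's body (76 mm by 85 mm) begins 54 mm behind the grasp point. The pads swing forward as they close: fully open they stand 13 mm farther back than shut.
Start: joints at [1.296, 0.264, 1.604, -0, 1.274, -0.037], TCP at [0.159, 0.656, 0.304] pointing down, gripper open.
Joint ranges: [-2.63, 2.63], [-0.94, 2.18], [0.31, 2.57], [-1.31, 4.45], [0, 2.66], [-2.55, 2.55]. Speed limits (rad/s): [2.57, 2.57, 3.14, 3.14, 3.14, 3.14].

## Interface

Orientations are given as a rotation vector (axis times angle).
In Python, from plant import manip, camera, camera_model, finish_job gives the robot as it stands. The module is installed in compiled form; this text tells all that it offers.
- The arm moves only by the tool send_rows, never from a script. Its argument "targets" is one flat list of numbers, 7 for each row, row after row: the turn, a rotation vector about the tool's x, y, z in degrees, then the shift along the tool's x, y, z in cm, then the closure, from 0 (fully open) to 1 (shut). In form: [ax, ay, az, dx, dy, dz, gripper, ax, ay, az, dx, dy, dz, gripper, ...]. A call has 1 to 10 rows; each row is the pose to reach, as a shift and turn from the pose commanded when the call began, along the tool's axes at that moment; what a row does not reach only later rows make up. A row lasts 1/10 s, in which the tool goes at most 50 mm and 8.59 degrees, less where a joint would pass 70% of its speed; a pose out of reach is approached as far as the arm can. A call with a gripper value outside its range is refused whole. The fingers move at their own pace and stop on an object; "squeeze" is the grip in N (left out, the last holds). Time passes only in rows, so rows that repeat a pose let the fingers close. It gives the time, the measured TCP pose, the force, the opening and the grip force at its end, in the units of the state.
- manip.state(): the state, without advancing time (a new reading comes with each control period).
- camera(name): name is "scene" or "side" or "wrist"; returns (picture, depth): 400x640x3 uint8, red, green, blue; 400x640 float32, m along the optical axis (not along the pixel's ray), 0 where there is no reading.
- camera_model(name): a dict with "vfov" (degrees; the focal length in pixels is half the picture's height over the tangent of half this angle, whatever the lens; pixels are square), "cx", "cy" (the principal point, pixels), "extrinsics" (4x4, takes a point from camera to world coordinates); the wrist camera has in their place "tool_from_camera" (4x4, takes a point from camera to tool coordinates, whose origin is the TCP and whose axes are the flange's). Camera axes: x right, y up, looking along -z (the intrinsics and any distortion apply to the point x, -y, -z); pixel columns grow to the right and rows downward; lengths in m; the calibration is good to about 2 mm. A picture is of the moment at which its call begins: read the wrist's pose just before it. camera_model takes no time and is no camera call.
- finish_job(): hands the job in; it is judged then, once.
The state is a dict: "time": time; "joints": joint angles; "joint_vel": joint speeds; "effort": joint torques, N m; "position": TCP position; "tcp_rot": TCP orientation; "wrist_force": force on the tool from outside, world axes, zero at the start; "torque": the same for the moment, N m; "gripper_width": finger opening in m; "finger_force": force on a finger pad.
Only numpy, scipy, OpenCV 4.12 (cv2) and the standard library are available. Lean on these libraries where they do the work, as an engineer would, in place of code of your own. Each camera call takes 0.05 s, during which the arm holds its last target. There are 200 camera calls.

## Working session

There is one attempt and no reset: what is moved stays moved. The work goes in short steps, Python scripts to look and compute and a tool call to move; the robot and the scene stay as the last step left them, time stands still between calls to the robot, and variables do not carry over. Pictures are saved under pics/ and viewed, at most 15 in all, crops included, and the job is handed in when it is done.

Besides the shell and the picture viewer there is one more tool, called as a command line: name --argument value ..., lists and objects as JSON in quotes. send_rows: Moves the arm, as the interface text tells. Its arguments: {"type":"object","properties":{"targets":{"type":"array"},"squeeze":{"type":"number"}},"required":["targets"]}

```bash
mkdir -p pics; cat > h.py <<'E'
import numpy as np, cv2
from scipy.spatial.transform import Rotation as R
from plant import manip, camera, camera_model, finish_job
def snap(name,tag):
    st=manip.state(); im,d=camera(name); m=camera_model(name)
    np.savez(f'pics/{tag}.npz',im=im,d=d,pos=st['position'],rot=st['tcp_rot'],E=E(name,st,m),f=200/np.tan(np.radians(m['vfov']/2)),cx=m['cx'],cy=m['cy'])
    cv2.imwrite(f'pics/{tag}.png',im[...,::-1]); return im,d
def E(name,st,m):
    if name!='wrist': return np.array(m['extrinsics'])
    T=np.eye(4);T[:3,:3]=R.from_rotvec(st['tcp_rot']).as_matrix();T[:3,3]=st['position']
    return T@np.array(m['tool_from_camera'])
def cloud(tag):
    z=np.load(f'pics/{tag}.npz');d=z['d'];v,u=np.mgrid[0:400,0:640]
    P=np.stack([(u-z['cx'])/z['f']*d,-(v-z['cy'])/z['f']*d,-d,np.ones_like(d)],-1)@z['E'].T
    return z['im'],d,P[...,:3]
E
python3 - <<'E'
from h import *
for n in('scene','side','wrist'):
    print(n,{k:(v if np.ndim(v)==0 else np.round(v,3).tolist()) for k,v in camera_model(n).items()}); snap(n,n+'0')
print(manip.state())
E
```

```text
scene {'vfov': 55.80268764708716, 'cx': 314.5372154292445, 'cy': 201.06506688290946, 'extrinsics': [[0.028, -0.68, 0.733, 1.549], [1.0, 0.023, -0.017, 0.048], [-0.005, 0.733, 0.68, 1.053], [0.0, 0.0, 0.0, 1.0]]}
side {'vfov': 45.614430920063114, 'cx': 317.28513906400065, 'cy': 198.23707140965524, 'extrinsics': [[0.921, 0.296, -0.255, 0.141], [-0.39, 0.696, -0.603, -0.816], [-0.001, 0.654, 0.756, 1.194], [0.0, 0.0, 0.0, 1.0]]}
wrist {'vfov': 63.39077693946491, 'cx': 326.79753060516157, 'cy': 202.53368524771506, 'tool_from_camera': [[-0.0, 0.956, 0.293, 0.076], [1.0, 0.0, -0.0, -0.001], [-0.0, 0.293, -0.956, -0.071], [0.0, 0.0, 0.0, 1.0]]}
{'time': 0.15, 'joints': array([ 1.29608156e+00,  2.64612517e-01,  1.60506237e+00,  2.39374338e-06,
        1.27373972e+00, -3.69191107e-02]), 'joint_vel': array([ 0.00058581, -0.00085809, -0.00610923,  0.00039038,  0.00047979,
       -0.00062984]), 'effort': array([ 7.89214682e-04, -5.15902019e+01, -3.67960024e+01, -1.70039743e-04,
        8.03779549e-03, -2.69234516e-05]), 'position': array([0.15889549, 0.65556963, 0.30282497]), 'tcp_rot': array([-3.72616220e-01, -3.11912855e+00,  2.82642060e-03]), 'wrist_force': array([0.22443759, 0.39517023, 0.60501505]), 'torque': array([ 0.07888879,  0.04452417, -0.04871902]), 'finger_force': 0.0, 'gripper_width': 0.08565878123517746}
```

View pics/scene0.png

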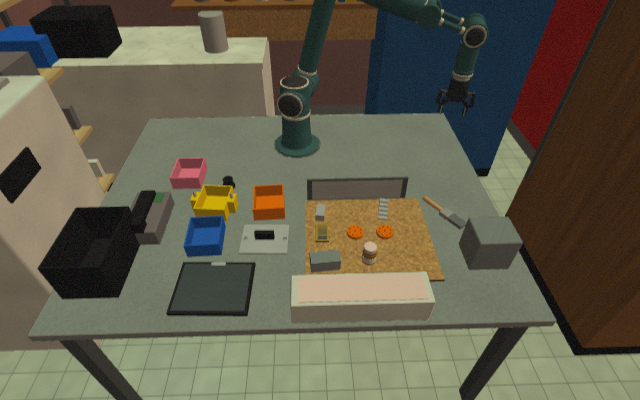

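View pics/side0.png

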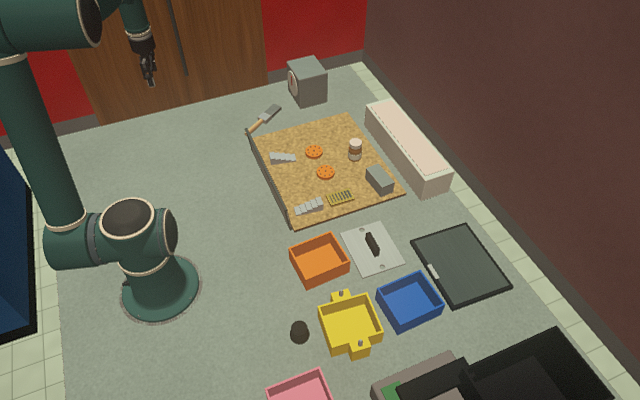

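Five objects are on the cork. In scene, the wedges are at (320,213) and (383,209), the discs at (355,231) and (385,231), and one grid at (322,232). The gate is upright at row 187. Blue bin (205,236), orange (269,202), yellow (214,202), cover (264,238). Next I'll build top-down maps from depth.

```bash
cat >> h.py <<'E'
def ortho(tag,x0,x1,y0,y1,res=0.001,zmin=-0.05,zmax=0.3):
    """top-down: image up = +x, left = +y; returns colour and height maps"""
    im,d,P=cloud(tag); k=4
    P=cv2.resize(P.astype(np.float32),None,fx=k,fy=k,interpolation=cv2.INTER_LINEAR); im=cv2.resize(im,None,fx=k,fy=k,interpolation=cv2.INTER_LINEAR)
    ok=(cv2.resize(d,None,fx=k,fy=k,interpolation=cv2.INTER_NEAREST)>0)&(P[...,2]>zmin)&(P[...,2]<zmax)&(P[...,0]>x0)&(P[...,0]<x1)&(P[...,1]>y0)&(P[...,1]<y1)
    p=P[ok];c=im[ok];o=np.argsort(p[:,2]);p=p[o];c=c[o]
    h=int(round((x1-x0)/res));w=int(round((y1-y0)/res))
    r=np.clip(((x1-p[:,0])/res).astype(int),0,h-1);q=np.clip(((y1-p[:,1])/res).astype(int),0,w-1)
    I=np.zeros((h,w,3),np.uint8);Z=np.full((h,w),np.nan,np.float32);I[r,q]=c;Z[r,q]=p[:,2]
    return I,Z
E
python3 - <<'E'
from h import *
for n in('scene0','side0'):
    im,d,P=cloud(n)
    for u,v in ([(150,150),(240,270),(450,300),(150,300),(470,150),(290,260)] if n=='scene0' else [(200,200),(230,360),(380,340-60),(150,130),(480,230)]):
        print(n,u,v,P[v,u].round(4))
    I,Z=ortho(n,0.25,1.0,-0.5,0.5,0.00125)
    for a in range(0,600,80): cv2.putText(I,f'{1-.05-a*.00125+.05:.2f}',(0,a+8),0,.35,(255,255,255),1)
    for a in range(0,800,80): cv2.putText(I,f'{.5-a*.00125:.1f}',(a,598),0,.35,(255,255,255),1)
    cv2.imwrite(f'pics/o_{n}.png',I[...,::-1])
E
```

```text
scene0 150 150 [ 0.0232 -0.7094 -0.0026]
scene0 240 270 [ 0.7662 -0.1871  0.0166]
scene0 450 300 [ 0.8906  0.495  -0.0037]
scene0 150 300 [ 0.8625 -0.4662 -0.001 ]
scene0 470 150 [-0.6209  1.1998 -0.5031]
scene0 290 260 [ 0.7165 -0.0202  0.0008]
side0 200 200 [ 0.1836  0.2817 -0.0022]
side0 230 360 [ 0.1234 -0.2817 -0.002 ]
side0 380 280 [ 0.5895 -0.2224 -0.0023]
side0 150 130 [ 9.360e-02  6.983e-01 -2.000e-04]
side0 480 230 [ 0.9634 -0.185  -0.0019]
```

View pics/o_scene0.png

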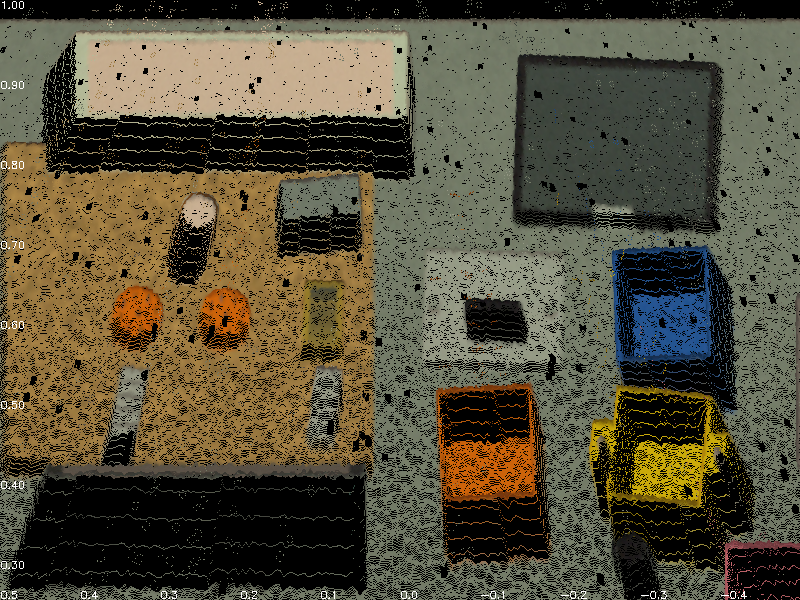

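View pics/o_side0.png

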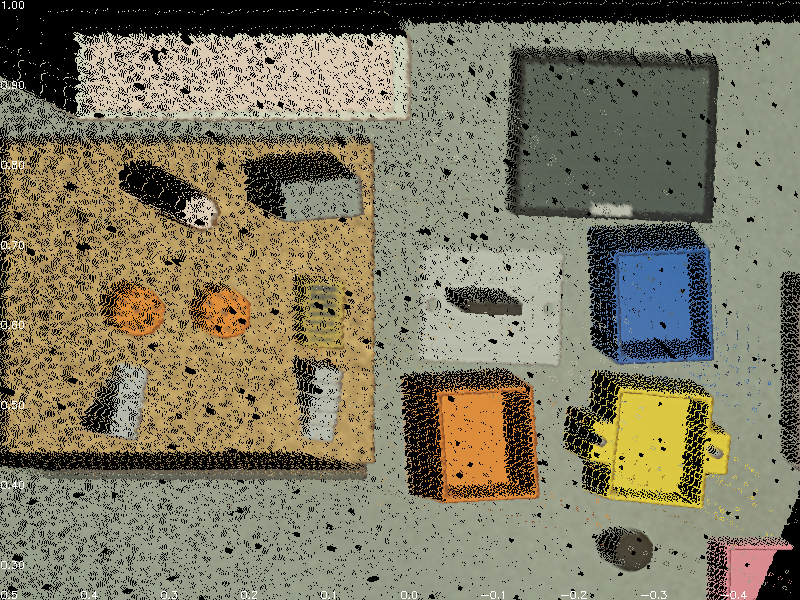

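```bash
cat >> h.py <<'E'
def rect(mask_pts):
    (c,s,a)=cv2.minAreaRect((mask_pts*1000).astype(np.float32)); return np.round(c,1),np.round(s,1),round(a,1)
def go(x,y,z,yaw,st=None):
    """tool-frame shift (cm) and az (deg) from current pose to TCP xyz; yaw = world angle (deg) of tool y, mod 180, tool z down"""
    st=st or manip.state();r=R.from_rotvec(st['tcp_rot']);M=r.as_matrix()
    best=None
    for yy in (yaw,yaw+180):
        a=np.radians(yy);ty=np.array([np.cos(a),np.sin(a),0]);tz=np.array([0,0,-1.]);T=np.stack([np.cross(ty,tz),ty,tz],1)
        rv=np.degrees(R.from_matrix(M.T@T).as_rotvec())
        j=st['joints'][5]+np.radians(rv[2])
        if best is None or abs(j)<abs(best[1]): best=(rv,j)
    sh=M.T@(np.array([x,y,z])-st['position'])*100
    print('turn',best[0].round(2),'shift cm',sh.round(2),'j6~',round(best[1],2)); return best[0],sh
E
python3 - <<'E'
from h import *
print(manip.tcp_to_tips)
for n in('scene0','side0'):
    im,d,P=cloud(n); hsv=cv2.cvtColor(im,cv2.COLOR_RGB2HSV); Z=P[...,2]; X=P[...,0];Y=P[...,1]
    ok=d>0
    g=ok&(Z>.07)&(Z<.16)&(X>.36)&(X<.48)&(Y>0)&(Y<.5)
    print(n,'gate',P[g].min(0).round(3),P[g].max(0).round(3),np.median(P[g&(Z>.1)],0).round(3))
    for nm,(lo,hi) in dict(blue=(100,125),orange=(4,14),yellow=(22,32)).items():
        m=ok&(hsv[...,0]>=lo)&(hsv[...,0]<=hi)&(hsv[...,1]>150)&(Z>.052)&(Z<.068)&(X>.3)&(X<.75)&(Y<0)
        print(nm,rect(P[m][:,:2]),np.median(Z[m]).round(4))
    c=ok&(Z>.025)&(Z<.05)&(X>.56)&(X<.66)&(Y>-.16)&(Y<-.05); print('handle',rect(P[c][:,:2]),Z[c].max())
    m=ok&(hsv[...,0]>=4)&(hsv[...,0]<=14)&(hsv[...,1]>200)&(Y>.15)&(Z>.018)&(X>.5)
    for s in((Y>.28),(Y<.28)): print('disc',cv2.minEnclosingCircle((P[m&s][:,:2]*1000).astype(np.float32)),np.median(Z[m&s]))
    for nm,b in dict(wl=(.42,.56,.28,.42),wr=(.42,.56,.05,.17),gr=(.55,.665,.06,.17)).items():
        q=ok&(X>b[0])&(X<b[1])&(Y>b[2])&(Y<b[3])&(Z>.0165)&(Z<.06)
        p=P[q];print(nm,rect(p[:,:2]),'z',np.percentile(p[:,2],[50,95]).round(3), 'high pts',p[p[:,2]>.032].mean(0).round(3))
    q=ok&(X>.62)&(X<.68)&(Y>.1)&(Y<.45)&(Z<.02); print('cork z',np.median(Z[q]))
E
```

```text
0.0726
scene0 gate [0.398 0.045 0.07 ] [0.417 0.442 0.112] [0.407 0.242 0.106]
blue (array([ 620.3, -328.7]), array([143.9, 121.4]), 1.9) 0.0572
orange (array([ 445.7, -109.4]), array([147.8, 119.5]), 2.5) 0.0575
yellow (array([ 441.2, -324.5]), array([174. , 146.6]), 84.9) 0.0574
handle (array([ 618.4, -116.5]), array([19.9, 69.8]), 0.0) 0.046970346334362034
disc ((612.4931640625, 326.4412536621094), 31.349458694458008) 0.024613597763419648
disc ((670.3364868164062, 233.11355590820312), 92.35106658935547) 0.024249024228708782
wl (array([481.6, 350.3]), array([122.5,  78.8]), 0.7) z [0.029 0.042] high pts [0.472 0.343 0.037]
wr (array([482.5,  86.9]), array([ 64.5, 123.2]), 88.5) z [0.031 0.041] high pts [0.523 0.089 0.038]
gr (array([607.4, 100.3]), array([59.7, 87.4]), 87.8) z [0.022 0.026] high pts [nan nan nan]
cork z 0.007840950971438665
side0 gate [0.399 0.041 0.07 ] [0.41  0.449 0.116] [0.404 0.216 0.108]
blue (array([ 617.9, -329.5]), array([139.4, 122.7]), 2.9) 0.0596
orange (array([ 444.6, -110.7]), array([140.7, 121.1]), 3.1) 0.0574
yellow (array([ 440.3, -324.8]), array([175. , 140.7]), 84.4) 0.0593
handle (array([ 614.8, -117.9]), array([72.1, 19.3]), 85.2) 0.046247465007210886
disc ((0.0, 0.0), 0.0) nan
disc ((0.0, 0.0), 0.0) nan
wl (array([493.3, 364.7]), array([ 94.5, 123.9]), 83.1) z [0.027 0.043] high pts [0.47  0.341 0.038]
wr (array([490.5, 108.8]), array([116. , 112.6]), 77.1) z [0.028 0.042] high pts [0.52  0.088 0.038]
gr (array([606.4, 105.2]), array([ 76.6, 111.7]), 87.8) z [0.023 0.027] high pts [nan nan nan]
cork z 0.01133742000742477<stdin>:16: RuntimeWarning: Mean of empty slice.
  ret = um.true_divide(
  return _methods._mean(a, axis=axis, dtype=dtype,
  ret = ret.dtype.type(ret / rcount)
```

```bash
python3 - <<'E'
from h import *
go(.465,.245,.30,90);go(.465,.245,.30,60); go(.465,.245,.15,90); go(.365,.245,.15,90)
E
```

```text
turn [ -0.1   -0.02 -13.62] shift cm [-39.42 -32.69   0.34] j6~ -0.27
turn [-1.000e-01  1.000e-02  1.638e+01] shift cm [-39.42 -32.69   0.34] j6~ 0.25
turn [ -0.1   -0.02 -13.62] shift cm [-39.42 -32.66  15.34] j6~ -0.27
turn [ -0.1   -0.02 -13.62] shift cm [-29.7  -35.02  15.34] j6~ -0.27
```

send_rows --targets '[0,0,-13.6,-39.4,-32.7,0.3,1,0,0,-13.6,-39.4,-32.7,0.3,1,0,0,-13.6,-39.4,-32.7,0.3,1,0,0,-13.6,-39.4,-32.7,0.3,1,0,0,-13.6,-39.4,-32.7,0.3,1,0,0,-13.6,-39.4,-32.7,0.3,1,0,0,-13.6,-39.4,-32.7,0.3,1,0,0,-13.6,-39.4,-32.7,0.3,1,0,0,-13.6,-39.4,-32.7,0.3,1,0,0,-13.6,-39.4,-32.7,0.3,1]' --squeeze 40

```text
time: 1.15
position: [0.4584, 0.2532, 0.3009]
tcp_rot: [0.001, 3.141, 0.0]
wrist_force: [1.0, 0.7, -0.2]
gripper_width: -0.0
finger_force: 0.0
```

send_rows --targets '[0,0,0,0,0,0,1,0,0,0,0,0,0,1,0,0,0,0,0,0,1]'

```text
time: 1.45
position: [0.4571, 0.2556, 0.3007]
tcp_rot: [-0.0, -3.141, -0.0]
wrist_force: [0.1, -0.3, -0.1]
gripper_width: -0.0001
finger_force: 0.0
```

send_rows --targets '[0,0,0,-0.8,0,5,1,0,0,0,-0.8,0,10,1,0,0,0,-0.8,0,15.2,1,0,0,0,-0.8,0,15.2,1,0,0,0,2,0,15.2,1,0,0,0,3.5,0,15.2,1,0,0,0,5,0,15.2,1,0,0,0,6.5,0,15.2,1,0,0,0,8,0,15.2,1,0,0,0,9,0,15.2,1]'

```text
time: 2.45
position: [0.3663, 0.2551, 0.1494]
tcp_rot: [0.0, 3.142, 0.0]
wrist_force: [-0.3, -0.4, 0.3]
gripper_width: -0.0001
finger_force: 0.0
```

send_rows --targets '[0,0,0,0.5,0,0,1,0,0,0,0.5,0,0,1,0,0,0,-2,0,-5,0,0,0,0,-2,0,-10,0,0,0,0,-5,0,-15,0,0,0,0,-10,0,-20,0,0,0,0,-10,0,-20,0,0,0,0,-10,0,-20,0]'

```text
time: 3.25
position: [0.4725, 0.2557, 0.3542]
tcp_rot: [0.004, 3.132, 0.006]
wrist_force: [0.9, 0.7, -0.4]
gripper_width: 0.0851
finger_force: 0.0
```

```bash
python3 - <<'E'
from h import *
snap('side','side1');snap('wrist','w1')
a=cv2.imread('pics/side1.png')[40:300,180:480];b=cv2.imread('pics/w1.png')
cv2.imwrite('pics/v1.png',np.hstack([cv2.resize(a,(460,400)),cv2.resize(b,(340,400)) if 0 else b[:,150:490]]))
im,d,P=cloud('side1');X,Y,Z=P[...,0],P[...,1],P[...,2]
g=(d>0)&(X>.28)&(X<.42)&(Y>.06)&(Y<.44);print(np.percentile(Z[g],[5,50,95,99]))
print(manip.state()['position'],manip.state()['tcp_rot'])
E
```

```text
[-0.00218154  0.01770888  0.70743193  0.71897087]
[0.46826578 0.25486769 0.34889854] [-2.41493555e-03 -3.14149206e+00 -1.91571072e-04]
```

View pics/v1.png

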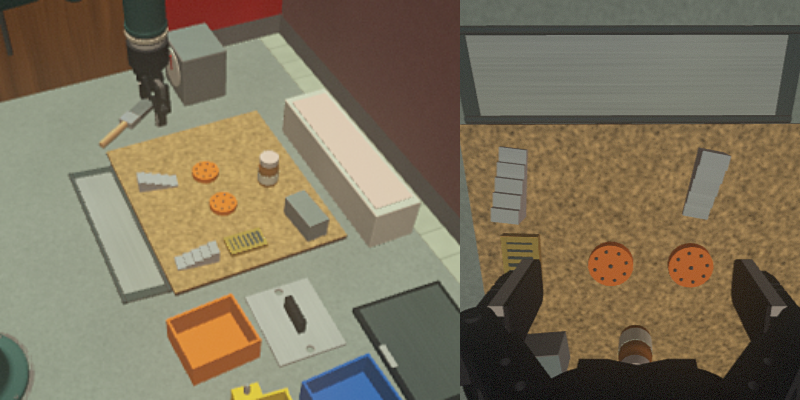

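The gate lies flat (wrist crop, top). Both wedges, both discs and the grid lie clear on the cork. Next I'll measure them from wrist depth.

```bash
cat >> h.py <<'E'
def objs(tag,ztop=.0165,box=(.425,.7,.05,.45)):
    im,d,P=cloud(tag);X,Y,Z=P[...,0],P[...,1],P[...,2]
    # level the cork
    flat=(d>0)&(X>box[0])&(X<box[1])&(Y>box[2])&(Y<box[3])&(Z<.018)&(Z>.004)
    if flat.sum()>500: z0=np.median(Z[flat]);print('cork',round(float(z0),4))
    else: z0=.012
    m=((d>0)&(X>box[0])&(X<box[1])&(Y>box[2])&(Y<box[3])&(Z>z0+.0035)&(Z<z0+.045)).astype(np.uint8)
    m=cv2.morphologyEx(m,cv2.MORPH_OPEN,np.ones((3,3)))
    n,L,S,_=cv2.connectedComponentsWithStats(m)
    for i in range(1,n):
        if S[i,4]<200: continue
        p=P[L==i];t=p[p[:,2]>z0+.022]
        print('px',S[i,:4],'rect',rect(p[:,:2]),'top',np.percentile(p[:,2]-z0,[50,97]).round(4),'rgb',im[L==i].mean(0).round(),'high',t.mean(0).round(3) if len(t)>20 else '')
E
python3 - <<'E'
from h import *
objs('w1')
E
```

```text
cork 0.0126
px [181 147  36  77] rect (array([493. ,  95.3]), array([35.2, 90.8]), 83.2) top [0.0175 0.0305] rgb [128. 127. 118.] high [0.52  0.093 0.039]
px [373 148  47  71] rect (array([495.5, 340.1]), array([34.7, 90.2]), 78.8) top [0.0183 0.0309] rgb [127. 127. 118.] high [0.468 0.345 0.04 ]
px [190 234  41  38] rect (array([589.5,  97.5]), array([50.6, 53.3]), 88.3) top [0.0119 0.0134] rgb [114.  97.  57.] high 
px [278 242  45  44] rect (array([605.9, 218.9]), array([61.2, 60.2]), 2.9) top [0.014  0.0159] rgb [163.  90.  45.] high 
px [357 244  46  43] rect (array([608.7, 327.8]), array([60.8, 61. ]), 79.5) top [0.014  0.0159] rgb [161.  90.  45.] high
```

```bash
python3 - <<'E'
from h import *
go(.505,.094,.2,83.2);go(.505,.094,.0885,83.2)
E
```

```text
turn [ 0.01 -0.01  6.71] shift cm [ -3.7  -16.08  14.89] j6~ -1.0
turn [ 0.01 -0.01  6.71] shift cm [ -3.7  -16.08  26.04] j6~ -1.0
```

send_rows --targets '[0,0,6.7,-3.7,-16.1,14.9,0.3,0,0,6.7,-3.7,-16.1,14.9,0.3,0,0,6.7,-3.7,-16.1,14.9,0.3,0,0,6.7,-3.7,-16.1,14.9,0.3,0,0,6.7,-3.7,-16.1,14.9,0.3,0,0,6.7,-3.7,-16.1,14.9,0.3,0,0,6.7,-3.7,-16.1,19,0.3,0,0,6.7,-3.7,-16.1,23,0.3,0,0,6.7,-3.7,-16.1,26,0.3,0,0,6.7,-3.7,-16.1,26,0.3]'

```text
time: 4.35
position: [0.4996, 0.0944, 0.0844]
tcp_rot: [-0.182, -3.126, 0.003]
wrist_force: [-0.3, -0.6, 0.5]
gripper_width: 0.0596
finger_force: 0.0
```

send_rows --targets '[0,0,0,0,0,0,1,0,0,0,0,0,0,1,0,0,0,0,0,0,1,0,0,0,0,0,0,1,0,0,0,0,0,0,1,0,0,0,0,0,0,1]' --squeeze 50

```text
time: 4.95
position: [0.5061, 0.0945, 0.091]
tcp_rot: [0.184, 3.133, 0.002]
wrist_force: [-1.1, 0.4, 7.4]
gripper_width: 0.0327
finger_force: 52.1
```

```bash
python3 - <<'E'
from h import *
s=manip.state();print(s['position'],s['wrist_force'],s['gripper_width'],s['finger_force'])
print('lift');go(s['position'][0],s['position'][1],.22,83.2)
go(.612,-.302,.22,92.5)
go(.612,-.302,.12,92.5)
E
```

```text
[0.50611118 0.09448037 0.09102095] [-1.10051881  0.39179942  7.36910977] 0.03265688619008807 52.144621163606644
lift
turn [0.08 0.19 0.07] shift cm [ -0.04   0.02 -12.9 ] j6~ -1.32
turn [ 0.06  0.2  -9.23] shift cm [-15.21 -38.12 -12.9 ] j6~ -1.48
turn [ 0.06  0.2  -9.23] shift cm [-15.17 -38.13  -2.9 ] j6~ -1.48
```

```bash
python3 - <<'E'
from h import *
go(.638,-.341,.22,2.5)
go(.638,-.341,.118,2.5)
E
```

```text
turn [ 0.2   0.1  80.77] shift cm [-18.25 -41.68 -12.89] j6~ 0.09
turn [ 0.2   0.1  80.77] shift cm [-18.21 -41.7   -2.69] j6~ 0.09
```

send_rows --targets '[0,0,0,0,0,-4,1,0,0,0,0,0,-8,1,0,0,0,0,0,-13,1,0,0,8,-1.6,-4,-13,1,0,0,16,-3.2,-9,-13,1,0,0,24,-4.8,-14,-13,1,0,0,32,-6.4,-19,-13,1,0,0,40,-8,-23,-13,1,0,0,48,-9.6,-28,-13,1,0,0,56,-11.2,-32,-13,1]'

```text
time: 5.95
position: [0.5781, -0.2394, 0.2192]
tcp_rot: [1.644, 2.677, -0.0]
wrist_force: [1.2, 0.1, -2.2]
gripper_width: 0.0325
finger_force: 51.1
```

```bash
python3 - <<'E'
from h import *
s=manip.state();print(s['position'],s['gripper_width'],s['finger_force'])
go(.638,-.341,.22,2.5)
go(.638,-.341,.118,2.5)
E
```

```text
[ 0.57805971 -0.2393807   0.21915009] 0.032517183524185284 51.11274853348732
turn [0.000e+00 2.000e-02 2.439e+01] shift cm [-11.77   0.75  -0.08] j6~ -0.48
turn [0.000e+00 2.000e-02 2.439e+01] shift cm [-11.77   0.75  10.12] j6~ -0.48
```

send_rows --targets '[0,0,8,-4,0.3,0,1,0,0,16,-8,0.6,0,1,0,0,24.4,-11.8,0.7,0,1,0,0,24.4,-11.8,0.7,0,1,0,0,24.4,-11.8,0.7,4,1,0,0,24.4,-11.8,0.7,8,1,0,0,24.4,-11.8,0.7,10.1,1,0,0,24.4,-11.8,0.7,10.1,1,0,0,24.4,-11.8,0.7,10.1,0.45,0,0,24.4,-11.8,0.7,10.1,0.45]'

```text
time: 6.95
position: [0.6403, -0.3393, 0.1211]
tcp_rot: [2.161, 2.274, 0.002]
wrist_force: [-0.2, -1.0, 0.7]
gripper_width: 0.0467
finger_force: 0.0
```

send_rows --targets '[0,0,0,0,0,0,0.45,0,0,0,0,0,-5,0.45,0,0,0,0,0,-10,0.45,0,0,0,0,0,-13,0.3,0,0,0,0,0,-15,0.3]'

```text
time: 7.45
position: [0.6405, -0.3395, 0.2752]
tcp_rot: [2.158, 2.27, 0.004]
wrist_force: [0.2, 0.4, -0.8]
gripper_width: 0.06
finger_force: 0.0
```

```bash
python3 - <<'E'
from h import *
snap('wrist','w2');snap('side','side2')
z=cv2.imread('pics/side2.png')[60:380,200:460];cv2.imwrite('pics/v2.png',np.hstack([cv2.resize(z,(325,400)),cv2.imread('pics/w2.png')[:,100:540]]))
print(manip.state()['position'])
go(.47,.20,.30,90); go(.4837,.3424,.22,78.8); go(.4837,.3424,.09,78.8)
E
```

```text
[ 0.64110848 -0.33986129  0.27574421]
turn [ 0.76 -0.19 92.88] shift cm [ 54.76 -14.34  -2.93] j6~ 1.05
turn [  0.76  -0.27 104.08] shift cm [ 68.97 -12.34   5.  ] j6~ 1.24
turn [  0.76  -0.27 104.08] shift cm [ 69.05 -12.47  18.  ] j6~ 1.24
```

View pics/v2.png

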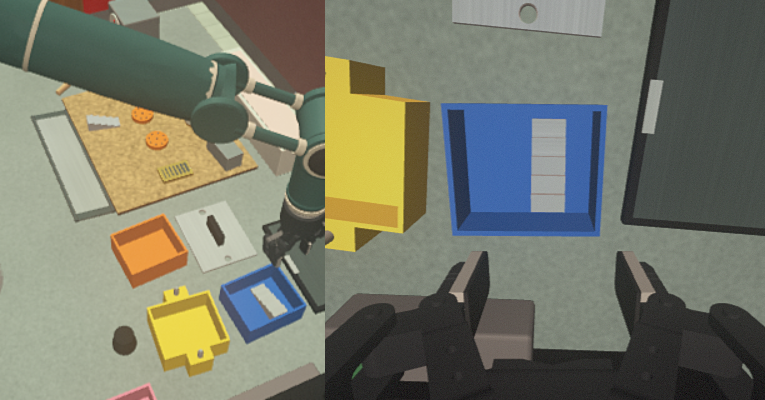

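send_rows --targets '[0,0,8,5,-0.9,0,0.3,0,0,16,10,-1.8,0,0.3,0,0,24,15,-2.7,0,0.3,0,0,32,20,-3.6,0,0.3,0,0,40,25,-4.5,0,0.3,0,0,48,30,-5.4,0,0.3,0,0,56,35,-6.3,0,0.3,0,0,64,40,-7.2,0,0.3,0,0,72,45,-8.1,0,0.3,0,0,80,49,-9,0,0.3]'

```text
time: 8.55
position: [0.5256, 0.1393, 0.2673]
tcp_rot: [-3.12, -0.364, 0.0]
wrist_force: [1.3, 0.1, -0.2]
gripper_width: 0.0599
finger_force: 0.0
```

```bash
python3 - <<'E'
from h import *
print(manip.state()['position'])
snap('wrist','w3');objs('w3')
go(.4837,.3424,.22,78.8); go(.4837,.3424,.09,78.8)
E
```

```text
[0.52558377 0.13933598 0.26727287]
cork 0.0125
px [102   2  77  79] rect (array([609.3, 328.6]), array([62., 61.]), 81.4) top [0.014 0.016] rgb [163.  95.  47.] high 
px [227  39  70  73] rect (array([606.6, 219.1]), array([60.7, 61.1]), 14.5) top [0.014  0.0159] rgb [172.  99.  49.] high 
px [353  56  78 104] rect (array([605.6,  97.4]), array([50.2, 84.1]), 88.3) top [0.0121 0.0135] rgb [117. 101.  62.] high 
px [ 79 114  74 102] rect (array([495.5, 340.5]), array([35.5, 90.8]), 78.9) top [0.0177 0.0307] rgb [123. 122. 114.] high [0.469 0.345 0.039]
turn [  -0.18   -0.42 -155.83] shift cm [  0.54 -20.1    4.83] j6~ -1.16
turn [  -0.18   -0.42 -155.83] shift cm [  0.55 -20.03  17.83] j6~ -1.16
```

send_rows --targets '[0,0,8,0.2,-5,1,0.3,0,0,16,0.4,-10,2,0.3,0,0,24.2,0.5,-15,4,0.3,0,0,24.2,0.5,-20.1,5,0.3,0,0,24.2,0.5,-20.1,5,0.3,0,0,24.2,0.5,-20.1,9,0.3,0,0,24.2,0.5,-20.1,13,0.3,0,0,24.2,0.5,-20.1,16,0.3,0,0,24.2,0.5,-20.1,17.8,0.3,0,0,24.2,0.5,-20.1,17.8,0.3]'

```text
time: 9.6
position: [0.4818, 0.3319, 0.086]
tcp_rot: [3.123, -0.288, -0.009]
wrist_force: [-0.3, -0.0, -0.1]
gripper_width: 0.0599
finger_force: 0.0
```

send_rows --targets '[0,0,0,0,0,0,1,0,0,0,0,0,0,1,0,0,0,0,0,0,1,0,0,0,0,0,0,1,0,0,0,0,0,0,1]'

```text
time: 10.1
position: [0.4854, 0.3346, 0.0918]
tcp_rot: [-3.127, 0.289, -0.004]
wrist_force: [-0.5, -1.4, 6.4]
gripper_width: 0.0331
finger_force: 52.4
```

```bash
python3 - <<'E'
from h import *
s=manip.state();print(s['position'],s['wrist_force'],s['gripper_width'],s['finger_force'],s['joints'][5])
go(.598,-.341,.22,2.5); go(.598,-.341,.118,2.5)
E
```

```text
[0.48544495 0.33462605 0.09177277] [-0.46350016 -1.43395368  6.41997835] 0.033126468334308316 52.36713409423828 2.3168426795858887
turn [ 5.0000e-02 -2.0000e-01 -1.0306e+02] shift cm [ 23.48  64.33 -12.89] j6~ 0.52
turn [ 5.0000e-02 -2.0000e-01 -1.0306e+02] shift cm [23.46 64.35 -2.69] j6~ 0.52
```

send_rows --targets '[0,0,0,0,0,-4,1,0,0,0,0,0,-8,1,0,0,0,0,0,-13,1,0,0,-8,1.5,4.5,-13,1,0,0,-16,3,9,-13,1,0,0,-24,4.5,13.5,-13,1,0,0,-32,6,18,-13,1,0,0,-40,7.5,22.5,-13,1,0,0,-48,9,27,-13,1,0,0,-56,10.5,31.5,-13,1]'

```text
time: 11.1
position: [0.5281, 0.013, 0.2199]
tcp_rot: [-2.908, -1.188, 0.0]
wrist_force: [1.5, 0.0, -1.8]
gripper_width: 0.0328
finger_force: 51.5
```

```bash
python3 - <<'E'
from h import *
s=manip.state();print(s['position'],s['gripper_width'],s['finger_force'])
go(.598,-.341,.22,2.5); go(.598,-.341,.118,2.5)
E
```

```text
[0.52809687 0.01295993 0.21986582] 0.03281678792413678 51.4732526242733
turn [-1.000e-02  0.000e+00 -4.806e+01] shift cm [-1.979e+01  3.017e+01 -2.000e-02] j6~ -0.07
turn [-1.000e-02  0.000e+00 -4.806e+01] shift cm [-19.79  30.17  10.18] j6~ -0.07
```

send_rows --targets '[0,0,-8,-3,5,0,1,0,0,-16,-7,10,0,1,0,0,-24,-10,15,0,1,0,0,-32,-13,20,0,1,0,0,-40,-16,25,0,1,0,0,-48,-19.8,30.2,0,1,0,0,-48,-19.8,30.2,0,1,0,0,-48,-19.8,30.2,0,1,0,0,-48,-19.8,30.2,0,1]'

```text
time: 12.0
position: [0.5963, -0.3428, 0.2194]
tcp_rot: [2.184, 2.258, -0.001]
wrist_force: [-0.3, 0.6, -0.6]
gripper_width: 0.0329
finger_force: 51.5
```

```bash
python3 - <<'E'
from h import *
s=manip.state();print(s['position'],s['gripper_width'],s['finger_force'])
go(.598,-.341,.118,2.5)
E
```

```text
[ 0.59631683 -0.34282952  0.21937655] 0.032866942628489444 51.4777609705925
turn [-0.02  0.02 -0.6 ] shift cm [ 0.18  0.18 10.14] j6~ -0.6
```

Release, lift, then go back toward the discs.

send_rows --targets '[0,0,0,0.2,0.2,4,1,0,0,0,0.2,0.2,8,1,0,0,0,0.2,0.2,10,1,0,0,0,0.2,0.2,10,1,0,0,0,0.2,0.2,10,0.45,0,0,0,0.2,0.2,10,0.45,0,0,0,0.2,0.2,10,0.45,0,0,0,0.2,0.2,5,0.45,0,0,0,0.2,0.2,0,0.45,0,0,0,0.2,0.2,-4,0.1]'

```text
time: 13.0
position: [0.5996, -0.3384, 0.2651]
tcp_rot: [2.177, 2.258, 0.002]
wrist_force: [-0.0, -0.6, 0.1]
gripper_width: 0.0599
finger_force: 0.0
```

```bash
python3 - <<'E'
from h import *
snap('wrist','w4');snap('side','s4')
im,d,P=cloud('w4')
objs('w4',box=(.56,.68,-.38,-.28))
m=(d>0)&(P[...,2]>.05)&(P[...,2]<.07)&(P[...,0]>.3)&(P[...,0]<.72)&(P[...,1]<-.24);print(rect(P[m][:,:2]))
go(.6066,.219,.26,90);go(.6066,.219,.081,90)
E
```

```text
cork 0.0061
px [307 120  37  96] rect (array([ 597.4, -324.8]), array([34. , 90.1]), 3.1) top [0.0175 0.03  ] rgb [150. 152. 150.] high [ 0.599 -0.351  0.032]
px [346 123  37  96] rect (array([ 636.8, -326.5]), array([34.3, 90.3]), 1.9) top [0.0174 0.0301] rgb [148. 150. 146.] high [ 0.638 -0.353  0.033]
(array([ 493.5, -401.6]), array([315. , 383.1]), 83.4)
turn [ 1.14 -0.26 92.1 ] shift cm [55.88  2.44  0.64] j6~ 1.02
turn [ 1.14 -0.26 92.1 ] shift cm [56.06  2.17 18.54] j6~ 1.02
```

send_rows --targets '[1.1,-0.3,8,5,0.2,0,0.1,1.1,-0.3,16,10,0.4,0,0.1,1.1,-0.3,24,15,0.6,0,0.1,1.1,-0.3,32,20,0.8,0,0.1,1.1,-0.3,40,25,1,0,0.1,1.1,-0.3,48,30,1.2,0,0.1,1.1,-0.3,56,35,1.4,0,0.1,1.1,-0.3,64,40,1.7,0,0.1,1.1,-0.3,72,45,2,0,0.1,1.1,-0.3,80,50,2.2,0,0.1]'

```text
time: 14.1
position: [0.6022, 0.1639, 0.2612]
tcp_rot: [-3.116, -0.321, 0.021]
wrist_force: [0.9, -0.2, -0.0]
gripper_width: 0.0768
finger_force: 0.0
```

send_rows --targets '[0,0,8,-1,-3,0,0.1,0,0,11,-1.5,-6,0,0.1,0,0,11,-1.5,-6,0,0.1,0,0,11,-1.5,-6,0,0.1,0,0,11,-1.5,-6,0,0.1]'

```text
time: 14.6
position: [0.5753, 0.2167, 0.2613]
tcp_rot: [-3.134, -0.03, 0.025]
wrist_force: [0.3, 0.3, 1.2]
gripper_width: 0.077
finger_force: 0.0
```

```bash
python3 - <<'E'
from h import *
s=manip.state();print(s['position'],s['tcp_rot'],s['gripper_width'])
snap('wrist','w5');objs('w5',box=(.425,.7,.05,.45))
go(.6066,.219,.081,90)
E
```

```text
[0.57534281 0.21667609 0.26129854] [-3.13429135 -0.03015159  0.0247437 ] 0.07702174669125808
cork 0.0125
px [422 103  69  91] rect (array([605.5,  97.8]), array([50.5, 84.3]), 88.1) top [0.012  0.0134] rgb [114.  98.  60.] high 
px [177 107  68  67] rect (array([609.6, 328.3]), array([61.1, 61.1]), 83.1) top [0.014  0.0159] rgb [166.  94.  47.] high 
px [294 112  66  67] rect (array([607. , 219.3]), array([61.1, 61. ]), 67.6) top [0.014  0.0159] rgb [171.  99.  49.] high 
turn [  -1.44   -0.64 -178.93] shift cm [ 3.41 -0.07 17.97] j6~ -1.26
```

```bash
python3 - <<'E'
s=open('h.py').read()
s=s.replace("    print('turn'","    B=R.from_matrix(M.T@T)\n    alt=B if yy==yaw else B\n    print('alt turn',[np.degrees((R.from_rotvec(np.radians(best[0]))*R.from_euler('z',180,degrees=True)).as_rotvec()).round(2).tolist()]);print('turn'")
s=s.replace("    B=R.from_matrix(M.T@T)\n    alt=B if yy==yaw else B\n","")
open('h.py','w').write(s)
from h import *
go(.607,.2193,.081,90)
E
```

```text
alt turn [[-0.41, 0.92, 1.06]]
turn [  -1.44   -0.64 -178.93] shift cm [ 3.45 -0.1  17.97] j6~ -1.26
```

send_rows --targets '[-0.4,0.9,1.1,3.4,0.1,4,0.1,-0.4,0.9,1.1,3.4,0.1,8,0.1,-0.4,0.9,1.1,3.4,0.1,12,0.1,-0.4,0.9,1.1,3.4,0.1,15,0.1,-0.4,0.9,1.1,3.4,0.1,17,0.1,-0.4,0.9,1.1,3.4,0.1,17.8,0.1,-0.4,0.9,1.1,3.4,0.1,17.8,0.1,-0.4,0.9,1.1,3.4,0.1,17.8,0.1]'

```text
time: 15.45
position: [0.6071, 0.218, 0.0835]
tcp_rot: [-3.141, 0.001, -0.001]
wrist_force: [0.4, 0.2, -0.1]
gripper_width: 0.0766
finger_force: 0.0
```

send_rows --targets '[0,0,0,0,0,0,1,0,0,0,0,0,0,1,0,0,0,0,0,0,1,0,0,0,0,0,0,1]' --squeeze 40

```text
time: 15.85
position: [0.6077, 0.2187, 0.0849]
tcp_rot: [-3.14, -0.0, -0.005]
wrist_force: [-1.1, -0.7, 5.3]
gripper_width: 0.0602
finger_force: 43.8
```

```bash
python3 - <<'E'
from h import *
s=manip.state();print(s['position'],s['tcp_rot'],s['wrist_force'],s['gripper_width'],s['finger_force'])
go(.477,-.108,.22,92.8); go(.477,-.108,.116,92.8)
E
```

```text
[0.60767777 0.21869644 0.0849012 ] [-3.14031751e+00 -3.82021872e-04 -5.02823042e-03] [-1.1434198  -0.65554177  5.33755196] 0.0602350701218773 43.801056146621704
alt turn [[-0.29, 0.11, 177.21]]
turn [-0.07 -0.19 -2.79] shift cm [-13.03  32.65 -13.59] j6~ 1.83
alt turn [[-0.29, 0.11, 177.21]]
turn [-0.07 -0.19 -2.79] shift cm [-13.07  32.66  -3.19] j6~ 1.83
```

send_rows --targets '[0,0,0,0,0,-4,1,0,0,0,0,0,-8,1,0,0,0,0,0,-13.6,1,0,0,-2.8,-2,5,-13.6,1,0,0,-2.8,-4,9.5,-13.6,1,0,0,-2.8,-6,14,-13.6,1,0,0,-2.8,-8,18.5,-13.6,1,0,0,-2.8,-10,23.5,-13.6,1,0,0,-2.8,-12,28.5,-13.6,1,0,0,-2.8,-13,32.6,-13.6,1]'

```text
time: 16.85
position: [0.4751, -0.1073, 0.2189]
tcp_rot: [-3.141, -0.078, 0.0]
wrist_force: [1.4, -0.4, 0.6]
gripper_width: 0.0602
finger_force: 43.7
```

send_rows --targets '[0,0,0,0,0,0,1,0,0,0,0,0,0,1,0,0,0,0,0,0,1]'

```text
time: 17.15
position: [0.4768, -0.1054, 0.2186]
tcp_rot: [-3.14, -0.077, 0.001]
wrist_force: [0.9, 0.4, -1.3]
gripper_width: 0.0602
finger_force: 43.7
```

```bash
python3 - <<'E'
from h import *
s=manip.state();print(s['position'],s['tcp_rot'],s['wrist_force'],s['gripper_width'],s['finger_force'])
snap('wrist','w6');im,d,P=cloud('w6')
m=(d>0)&(P[...,2]>.056)&(P[...,2]<.066)&(P[...,0]>.3)&(P[...,0]<.54)&(P[...,1]<-.03)&(P[...,1]>-.2)&(im[...,0]>im[...,2]*2.);print(rect(P[m][:,:2]),m.sum(),P[m].min(0),P[m].max(0))
go(.477,-.108,.118,92.8)
E
```

```text
[ 0.47684237 -0.10540005  0.21862678] [-3.14003627e+00 -7.73331883e-02  6.41190558e-04] [ 0.87229077  0.38356365 -1.33244326] 0.06024581361117669 43.697842955589294
(array([ 443. , -107.6]), array([141. , 120.4]), 3.2) 3311 [ 0.3702623  -0.17075996  0.05601656] [ 0.51656175 -0.04409116  0.06258692]
alt turn [[-0.06, -0.06, -179.92]]
turn [-0.04  0.04  0.08] shift cm [-1.000e-02  3.100e-01  1.005e+01] j6~ 1.25
```

send_rows --targets '[0,0,0,0,0,4,1,0,0,0,0,0,8,1,0,0,0,0,0,10.6,1,0,0,0,0,0,10.6,1,0,0,0,0,0,10.6,0.2,0,0,0,0,0,10.6,0.2,0,0,0,0,0,6,0.2,0,0,0,0,0,1,0.2,0,0,0,0,0,-3,0.1]'

```text
time: 18.1
position: [0.4781, -0.1063, 0.2535]
tcp_rot: [3.139, 0.077, 0.007]
wrist_force: [0.3, 0.7, 0.1]
gripper_width: 0.0766
finger_force: 0.0
```

```bash
python3 - <<'E'
from h import *
s=manip.state();print(s['position'],s['tcp_rot'],s['wrist_force'],s['gripper_width'])
snap('wrist','w7');objs('w7',box=(.385,.505,-.155,-.06))
go(.6096,.3283,.25,90)
E
```

```text
[ 0.47807792 -0.10625975  0.25349519] [3.13913152 0.07743495 0.00743654] [0.26657534 0.74028226 0.14528718] 0.07663659982309108
cork 0.0055
px [294 161  63  55] rect (array([ 473.8, -105.3]), array([54.6, 60.3]), 2.0) top [0.014  0.0159] rgb [177. 101.  51.] high 
alt turn [[1.41, 0.43, -177.16]]
turn [ 0.28 -0.91  2.83] shift cm [ 14.92 -42.87   1.11] j6~ 1.3
```

send_rows --targets '[0.3,-0.9,2.8,1.6,-4.5,0,0.1,0.3,-0.9,2.8,3.2,-9,0,0.1,0.3,-0.9,2.8,4.8,-13.5,0,0.1,0.3,-0.9,2.8,6.4,-18,0,0.1,0.3,-0.9,2.8,8,-22.5,0,0.1,0.3,-0.9,2.8,9.6,-27,0,0.1,0.3,-0.9,2.8,11,-31.5,0,0.1,0.3,-0.9,2.8,12.5,-36,0,0.1,0.3,-0.9,2.8,14,-40.5,0,0.1,0.3,-0.9,2.8,14.9,-42.9,0,0.1]'

```text
time: 19.15
position: [0.6055, 0.3341, 0.2509]
tcp_rot: [-3.133, -0.004, 0.02]
wrist_force: [-0.5, -0.6, 0.2]
gripper_width: 0.0767
finger_force: 0.0
```

send_rows --targets '[0,0,0,0,0,0,0.1,0,0,0,0,0,0,0.1,0,0,0,0,0,0,0.1]'

```text
time: 19.45
position: [0.6045, 0.329, 0.2493]
tcp_rot: [-3.136, 0.001, 0.025]
wrist_force: [-0.2, -1.4, 0.0]
gripper_width: 0.0767
finger_force: 0.0
```

```bash
python3 - <<'E'
from h import *
s=manip.state();print(s['position'],s['tcp_rot'],s['gripper_width'])
snap('wrist','w8');objs('w8')
go(.6096,.3283,.0835,90)
E
```

```text
[0.60447889 0.32898146 0.24928159] [-3.13635649e+00  5.15695004e-04  2.50054824e-02] 0.07672426212738918
cork 0.0124
px [535 134  81  90] rect (array([605.6,  97.5]), array([52.2, 84.3]), 88.0) top [0.0119 0.0134] rgb [111.  95.  57.] high 
px [295 143  67  66] rect (array([609.6, 328.6]), array([61., 61.]), 62.4) top [0.014  0.0159] rgb [168.  97.  48.] high 
alt turn [[1.46, 0.47, 179.94]]
turn [-0.3   0.93 -0.05] shift cm [ 0.78  0.12 16.55] j6~ 2.02
```

send_rows --targets '[-0.3,0.9,0,0.6,0,4,0.1,-0.3,0.9,0,0.6,0,8,0.1,-0.3,0.9,0,0.6,0,12,0.1,-0.3,0.9,0,0.6,0,15,0.1,-0.3,0.9,0,0.6,0,16.5,0.1,-0.3,0.9,0,0.6,0,16.5,0.1,-0.3,0.9,0,0.6,0,16.5,0.1]'

```text
time: 20.2
position: [0.6086, 0.3303, 0.0846]
tcp_rot: [-3.141, 0.001, -0.001]
wrist_force: [0.8, 0.2, 0.2]
gripper_width: 0.077
finger_force: 0.0
```

send_rows --targets '[0,0,0,0,0,0,1,0,0,0,0,0,0,1,0,0,0,0,0,0,1,0,0,0,0,0,0,1]'

```text
time: 20.6
position: [0.6097, 0.3314, 0.0868]
tcp_rot: [-3.139, -0.0, -0.006]
wrist_force: [0.8, 0.1, 6.0]
gripper_width: 0.0597
finger_force: 43.7
```

```bash
python3 - <<'E'
from h import *
s=manip.state();print(s['position'],s['tcp_rot'],s['wrist_force'],s['gripper_width'],s['finger_force'])
go(.411,-.1092,.22,92.8)
E
```

```text
[0.6097181  0.3314227  0.08675616] [-3.13943286e+00 -1.11108785e-04 -6.21408342e-03] [0.81916746 0.12413899 5.96325824] 0.059678226526179316 43.67337942123413
alt turn [[-0.36, 0.18, 177.2]]
turn [-0.12 -0.23 -2.8 ] shift cm [-19.82  44.03 -13.5 ] j6~ 1.98
```

send_rows --targets '[0,0,0,0,0,-4,1,0,0,0,0,0,-8,1,0,0,0,0,0,-13.5,1,0,0,-2.8,-2,4.4,-13.5,1,0,0,-2.8,-4,8.8,-13.5,1,0,0,-2.8,-6,13.2,-13.5,1,0,0,-2.8,-8,17.6,-13.5,1,0,0,-2.8,-10,22,-13.5,1,0,0,-2.8,-12,26.4,-13.5,1,0,0,-2.8,-14,30.8,-13.5,1]'

```text
time: 21.6
position: [0.4671, 0.0212, 0.2196]
tcp_rot: [3.14, 0.078, 0.002]
wrist_force: [0.1, -0.7, -0.2]
gripper_width: 0.0599
finger_force: 43.4
```

send_rows --targets '[0,0,0,-2,4.4,0,1,0,0,0,-4,8.8,0,1,0,0,0,-5.8,13.2,0,1,0,0,0,-5.8,13.2,0,1,0,0,0,-5.8,13.2,0,1,0,0,0,-5.8,13.2,0,1]'

```text
time: 22.2
position: [0.4168, -0.1116, 0.2191]
tcp_rot: [3.141, 0.077, 0.0]
wrist_force: [0.4, 0.8, -0.7]
gripper_width: 0.0597
finger_force: 43.5
```

```bash
python3 - <<'E'
from h import *
s=manip.state();print(s['position'],s['tcp_rot'],s['wrist_force'],s['gripper_width'],s['finger_force'])
go(.411,-.1092,.112,92.8)
E
```

```text
[ 0.4168103  -0.11158546  0.21911049] [3.14058913e+00 7.73350261e-02 9.97443050e-05] [ 0.43715495  0.8161068  -0.746404  ] 0.05971033505282464 43.476006388664246
alt turn [[0.01, 0.0, -179.98]]
turn [ 0.   -0.    0.02] shift cm [-0.57 -0.27 10.71] j6~ 1.2
```

send_rows --targets '[0,0,0,-0.4,-0.3,4,1,0,0,0,-0.4,-0.3,8,1,0,0,0,-0.4,-0.3,10.6,1,0,0,0,-0.4,-0.3,10.6,1,0,0,0,-0.4,-0.3,10.6,0.2,0,0,0,-0.4,-0.3,10.6,0.2,0,0,0,-0.4,-0.3,6,0.2,0,0,0,-0.4,-0.3,1,0.2,0,0,0,-0.4,-0.3,-3,0.1]'

```text
time: 23.1
position: [0.4133, -0.1094, 0.2532]
tcp_rot: [3.139, 0.077, 0.006]
wrist_force: [1.3, -0.0, 0.2]
gripper_width: 0.0764
finger_force: 0.0
```

```bash
python3 - <<'E'
from h import *
s=manip.state();print(s['position'],s['tcp_rot'],s['wrist_force'],s['gripper_width'])
snap('wrist','w9');objs('w9',box=(.37,.52,-.165,-.05))
im,d,P=cloud('w9')
go(.6056,.0975,.25,88)
E
```

```text
[ 0.41332813 -0.10941103  0.25320359] [3.13885878 0.07749833 0.00550095] [ 1.31730437 -0.03190653  0.24745   ] 0.07642717147819046
cork 0.0056
px [263  76 120 137] rect (array([ 446.4, -105.8]), array([123.8, 104.5]), 3.2) top [0.0139 0.0264] rgb [177. 101.  51.] high [ 0.508 -0.105  0.039]
px [381  76  14 130] rect (array([ 456. , -161.8]), array([111.5,   8. ]), 7.2) top [0.0267 0.0436] rgb [155.  79.  43.] high [ 0.461 -0.161  0.039]
px [258 107 127 124] rect (array([402.9, -82.3]), array([152.9,  76.9]), 48.7) top [0.0261 0.0437] rgb [98. 55. 34.] high [ 0.398 -0.089  0.039]
alt turn [[1.26, 0.47, -175.17]]
turn [ 0.31 -0.82  4.83] shift cm [ 19.86 -19.86   1.2 ] j6~ 1.29
```

View pics/w9.png

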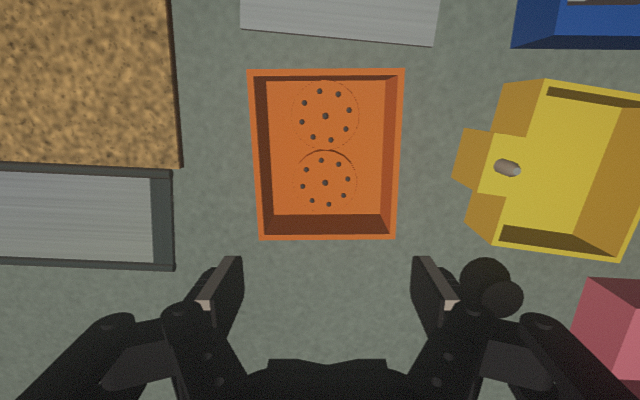

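Both discs lie flat in the orange bin, at (325,115) and (325,182). The grid is next.

send_rows --targets '[0,0,4.8,3.5,-3.5,0,0.1,0,0,4.8,7,-7,0,0.1,0,0,4.8,10.5,-10.5,0,0.1,0,0,4.8,14,-14,0,0.1,0,0,4.8,17.5,-17.5,0,0.1,0,0,4.8,19.9,-19.9,0,0.1,0,0,4.8,19.9,-19.9,0,0.1,0,0,4.8,19.9,-19.9,0,0.1,0,0,4.8,19.9,-19.9,0,0.1]'

```text
time: 24.05
position: [0.6008, 0.0987, 0.249]
tcp_rot: [3.141, -0.055, -0.001]
wrist_force: [1.1, -0.9, 0.6]
gripper_width: 0.0766
finger_force: 0.0
```

```bash
python3 - <<'E'
from h import *
s=manip.state();print(s['position'],s['tcp_rot'],s['gripper_width'])
snap('wrist','w10');objs('w10')
go(.6056,.0975,.085,88)
E
```

```text
[0.60081651 0.09869215 0.24901897] [ 3.14068467e+00 -5.49381595e-02 -1.20737842e-03] 0.07661682755377111
cork 0.0126
px [300 134  56  89] rect (array([605.8,  97.4]), array([50.1, 84.2]), 88.1) top [0.0121 0.0134] rgb [114.  99.  60.] high 
alt turn [[0.08, -0.04, 179.96]]
turn [ 0.02  0.05 -0.04] shift cm [ 0.51  0.06 16.39] j6~ 1.73
```

send_rows --targets '[0,0,0,0.5,0,4,0.1,0,0,0,0.5,0,8,0.1,0,0,0,0.5,0,12,0.1,0,0,0,0.5,0,15,0.1,0,0,0,0.5,0,16.4,0.1,0,0,0,0.5,0,16.4,0.1,0,0,0,0.5,0,16.4,0.1]'

```text
time: 24.8
position: [0.6069, 0.0986, 0.0857]
tcp_rot: [-3.141, 0.056, -0.001]
wrist_force: [0.2, -0.3, 1.0]
gripper_width: 0.0769
finger_force: 0.0
```

send_rows --targets '[0,0,0,0,0,0,1,0,0,0,0,0,0,1,0,0,0,0,0,0,1,0,0,0,0,0,0,1,0,0,0,0,0,0,1]' --squeeze 70

```text
time: 25.3
position: [0.608, 0.099, 0.0873]
tcp_rot: [3.141, -0.054, 0.005]
wrist_force: [-1.1, -2.6, 6.6]
gripper_width: 0.0473
finger_force: 72.9
```

```bash
python3 - <<'E'
from h import *
s=manip.state();print(s['position'],s['tcp_rot'],s['wrist_force'],s['gripper_width'],s['finger_force'])
go(.441,-.3245,.24,84.7)
E
```

```text
[0.6080078  0.09895271 0.08730668] [ 3.14106906 -0.05426006  0.00537122] [-1.05298259 -2.55249477  6.64233723] 0.04733332696205302 72.86028742790222
alt turn [[-0.01, -0.2, 3.32]]
turn [ 3.0000e-01 -1.0000e-02 -1.7668e+02] shift cm [-15.18  42.9  -15.32] j6~ -1.36
```

send_rows --targets '[0,0,0,0,0,-5,1,0,0,0,0,0,-10,1,0,0,0,0,0,-15.3,1,0,0,3.3,-1.5,4.3,-15.3,1,0,0,3.3,-3,8.6,-15.3,1,0,0,3.3,-4.5,12.9,-15.3,1,0,0,3.3,-6,17.2,-15.3,1,0,0,3.3,-7.5,21.5,-15.3,1,0,0,3.3,-9,25.8,-15.3,1,0,0,3.3,-10.5,30,-15.3,1]'

```text
time: 26.3
position: [0.4899, -0.1986, 0.2383]
tcp_rot: [3.137, -0.145, 0.0]
wrist_force: [1.1, -0.9, -2.2]
gripper_width: 0.0477
finger_force: 74.0
```

send_rows --targets '[0,0,0,-1.5,4.3,0,1,0,0,0,-3,8.6,0,1,0,0,0,-4.5,12.9,0,1,0,0,0,-4.5,12.9,0,1,0,0,0,-4.5,12.9,0,1,0,0,0,-4.5,12.9,0,1,0,0,0,-4.5,12.9,0,1]'

```text
time: 27.0
position: [0.4346, -0.3203, 0.2376]
tcp_rot: [-3.138, 0.142, 0.002]
wrist_force: [0.1, -0.1, -2.3]
gripper_width: 0.0476
finger_force: 74.1
```

```bash
python3 - <<'E'
from h import *
s=manip.state();print(s['position'],s['tcp_rot'],s['wrist_force'],s['gripper_width'],s['finger_force'])
snap('wrist','w11')
im,d,P=cloud('w11');hsv=cv2.cvtColor(im,cv2.COLOR_RGB2HSV)
m=(d>0)&(hsv[...,0]>=20)&(hsv[...,0]<=33)&(hsv[...,1]>130)&(P[...,2]>.054)&(P[...,2]<.066)
print(rect(P[m][:,:2]),np.median(P[m][:,2]))
p=(d>0)&(P[...,2]>.07)&(P[...,2]<.1)&(hsv[...,1]<90)&(P[...,1]<-.2)&(P[...,1]>-.45)&(P[...,0]>.35)&(P[...,0]<.54)
n,L,S,_=cv2.connectedComponentsWithStats(p.astype(np.uint8))
for i in range(1,n):
    if S[i,4]>15: print(S[i],P[L==i].mean(0),P[L==i][:,2].max())
go(.441,-.3245,.115,84.7)
E
```

```text
[ 0.43463137 -0.32028126  0.23759689] [-3.13827159e+00  1.42478674e-01  1.85368735e-03] [ 0.06676701 -0.10740058 -2.26979999] 0.047595885452299064 74.11504626274109
(array([ 445.8, -324.2]), array([172.4, 126. ]), 84.2) 0.06043960215807359
[225 190  18  17 229] [ 0.44778005 -0.25292853  0.08007064] 0.08605394280854697
[418 191  19  18 238] [ 0.43364243 -0.3943206   0.07986519] 0.08564696820897746
alt turn [[-0.1, 0.01, -179.89]]
turn [0.   0.06 0.11] shift cm [ 0.68  0.36 12.26] j6~ 0.98
```

View pics/w11.png

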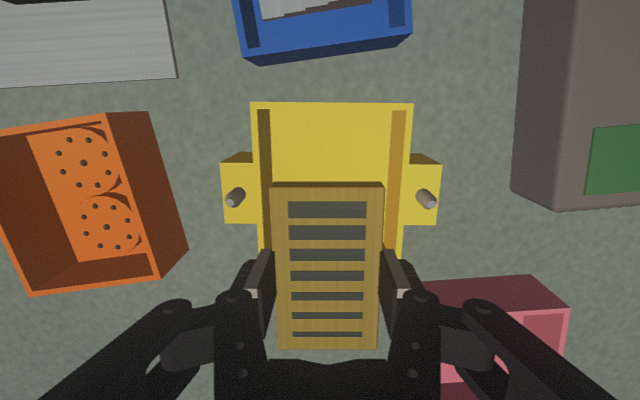

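send_rows --targets '[0,0,0,0.6,0.3,4,1,0,0,0,0.6,0.3,8,1,0,0,0,0.6,0.3,11,1,0,0,0,0.6,0.3,13.5,1,0,0,0,0.6,0.3,13.5,1,0,0,0,0.6,0.3,13.5,0.3,0,0,0,0.6,0.3,13.5,0.3,0,0,0,0.6,0.3,9,0.3,0,0,0,0.6,0.3,4,0.3,0,0,0,0.6,0.3,-1,0.3]'

```text
time: 28.05
position: [0.4405, -0.3253, 0.2517]
tcp_rot: [3.136, -0.145, 0.003]
wrist_force: [1.3, -0.9, -0.4]
gripper_width: 0.0596
finger_force: 0.0
```

send_rows --targets '[0,0,0,-2,0,-4,0.3,0,0,0,-4,0,-8,0.3,0,0,0,-4,0,-8,0.3,0,0,0,-4,0,-8,0.3,0,0,0,-4,0,-8,0.3]'

```text
time: 28.55
position: [0.4002, -0.3211, 0.3281]
tcp_rot: [3.137, -0.145, -0.0]
wrist_force: [0.1, -0.9, 0.1]
gripper_width: 0.0597
finger_force: 0.0
```

```bash
python3 - <<'E'
from h import *
s=manip.state();print(s['position'],s['tcp_rot'])
snap('wrist','w12');snap('side','s12')
im,d,P=cloud('w12');hsv=cv2.cvtColor(im,cv2.COLOR_RGB2HSV)
p=(d>0)&(P[...,2]>.0825)&(P[...,2]<.1)&(hsv[...,1]<90)&(P[...,1]<-.2)&(P[...,1]>-.45)&(P[...,0]>.35)&(P[...,0]<.54)
n,L,S,_=cv2.connectedComponentsWithStats(p.astype(np.uint8))
for i in range(1,n):
    if S[i,4]>8: print(S[i],P[L==i].mean(0),P[L==i][:,2].max())
a=cv2.imread('pics/w12.png')[:,120:520];b=cv2.resize(cv2.imread('pics/s12.png')[100:380,240:480],(343,400));cv2.imwrite('pics/v12.png',np.hstack([a,b]))
go(.617,-.117,.26,0)
E
```

```text
[ 0.40018072 -0.321147    0.32810956] [ 3.13730599e+00 -1.45044903e-01 -2.48680799e-04]
[246 137   8   8  49] [ 0.44640814 -0.25140991  0.0842831 ] 0.08656155724745473
[397 138   8   9  52] [ 0.43182423 -0.39578964  0.08398671] 0.08554560452036297
alt turn [[0.07, 0.17, 84.72]]
turn [-1.800e-01  8.000e-02 -9.528e+01] shift cm [ 19.76 -22.29   6.61] j6~ -0.72
```

View pics/v12.png

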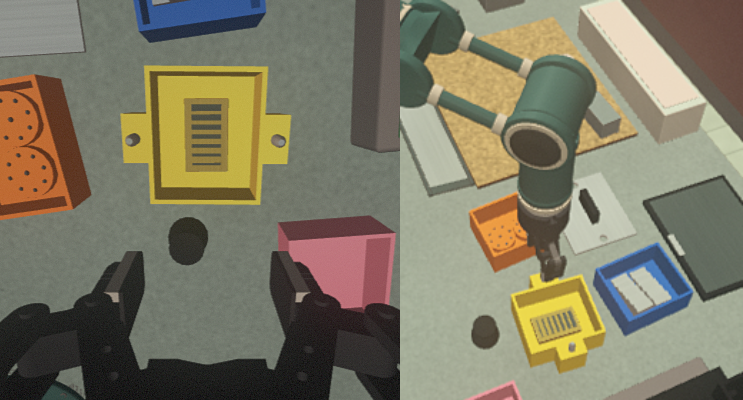

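Grid is in the yellow bin, flat. Pins are clear on both sides. Next, look at the cover.

send_rows --targets '[0,0,-8,2,-2.2,1,0.1,0,0,-16,4,-4.4,2,0.1,0,0,-24,6,-6.6,3,0.1,0,0,-32,8,-8.8,4,0.1,0,0,-40,10,-11,5,0.1,0,0,-48,12,-13.3,6,0.1,0,0,-56,14,-15.5,6,0.1,0,0,-64,16,-17.8,6,0.1,0,0,-72,18,-20,6,0.1,0,0,-80,19.8,-22.3,6,0.1]'

```text
time: 29.65
position: [0.6183, -0.1162, 0.265]
tcp_rot: [-2.489, -1.912, 0.005]
wrist_force: [0.8, -0.2, -0.2]
gripper_width: 0.0764
finger_force: 0.0
```

send_rows --targets '[0,0,-8,0,0,0,0.1,0,0,-12,0,0,0,0.1,0,0,-12,0,0,0,0.1,0,0,-12,0,0,0,0.1,0,0,-12,0,0,0,0.1]'

```text
time: 30.15
position: [0.6175, -0.1176, 0.2664]
tcp_rot: [-2.285, -2.154, 0.003]
wrist_force: [0.6, 0.3, -0.0]
gripper_width: 0.0764
finger_force: 0.0
```

```bash
python3 - <<'E'
from h import *
s=manip.state();print(s['position'],s['tcp_rot'],s['joints'][5])
snap('wrist','w13')
im,d,P=cloud('w13');X,Y,Z=P[...,0],P[...,1],P[...,2]
near=(d>0)&(X>.5)&(X<.75)&(Y>-.24)&(Y<.02)
h=near&(Z>.03)&(Z<.05);print('handle',rect(P[h][:,:2]),Z[h].max(),h.sum())
q=near&(Z>.003)&(Z<.012)&(im.mean(2)>120);print('plate',rect(P[q][:,:2]),np.median(Z[q]),im[q].mean(0), im[350:360,300:310].mean((0,1)))
go(.617,-.117,.11,-3.5)
E
```

```text
[ 0.61751784 -0.11759608  0.26643763] [-2.28453783 -2.15372545  0.0027727 ] -0.16852291813332199
handle (array([ 563.6, -107.6]), array([118.9, 119. ]), 85.6) 0.0499917056590774 2281
plate (array([ 614. , -115.1]), array([172.6, 140.6]), 87.8) 0.00647860127355504 [146.42112022 149.30326978 144.74627087] [135.52 132.19 124.96]
alt turn [[-0.01, -0.19, -179.87]]
turn [-0.12  0.    0.13] shift cm [ 0.06 -0.03 15.68] j6~ -0.17
```

View pics/w13.png

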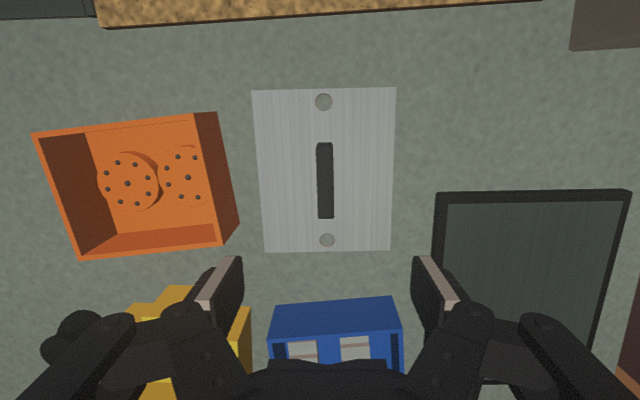

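```bash
python3 - <<'E'
from h import *
z=np.load('pics/w13.npz')
def hit(u,v,zz):
    r=z['E'][:3,:3]@np.array([(u-z['cx'])/z['f'],-(v-z['cy'])/z['f'],-1.]);o=z['E'][:3,3];return o+r*(zz-o[2])/r[2]
g=cv2.cvtColor(z['im'],cv2.COLOR_RGB2GRAY)
pts=[]
for (u,v) in ((323,102),(327,240)):
    w=g[v-14:v+15,u-14:u+15].astype(float);m=w<np.median(w)-12
    n,L,S,C=cv2.connectedComponentsWithStats(m.astype(np.uint8));i=1+np.argmax(S[1:,4]);c=C[i]+[u-14,v-14];p=hit(*c,.006);pts.append(p);print(c,S[i],p)
a,b=pts;print('mid',(a+b)/2,'dist',np.linalg.norm(a-b),'ang',np.degrees(np.arctan2(*(a-b)[1::-1])))
go(*((a+b)/2)[:2],.087,np.degrees(np.arctan2(*(a-b)[1::-1]))-90)
E
```

```text
[323.29844961 101.41472868] [  6   5  18  18 258] [ 0.61704658 -0.04118075  0.006     ]
[326.62643678 239.51724138] [  6   7  16  14 174] [ 0.61164243 -0.18706456  0.006     ]
mid [ 0.61434451 -0.11412265  0.006     ] dist 0.1459838780964768 ang 87.87849409039006
alt turn [[0.0, 0.19, 178.75]]
turn [-0.12  0.   -1.25] shift cm [ 0.34 -0.31 17.98] j6~ -0.19
```

send_rows --targets '[0,0,-1.2,0.3,-0.3,4,0.3,0,0,-1.2,0.3,-0.3,8,0.3,0,0,-1.2,0.3,-0.3,12,0.3,0,0,-1.2,0.3,-0.3,15,0.3,0,0,-1.2,0.3,-0.3,17,0.3,0,0,-1.2,0.3,-0.3,17.9,0.3,0,0,-1.2,0.3,-0.3,17.9,0.3,0,0,-1.2,0.3,-0.3,17.9,0.3]'

```text
time: 31.0
position: [0.6156, -0.1147, 0.0894]
tcp_rot: [2.262, 2.179, -0.0]
wrist_force: [0.4, -0.4, -0.5]
gripper_width: 0.0597
finger_force: 0.0
```

send_rows --targets '[0,0,0,0,0,0,1,0,0,0,0,0,0,1,0,0,0,0,0,0,1,0,0,0,0,0,0,1,0,0,0,0,0,0,1]' --squeeze 80

```text
time: 31.5
position: [0.6154, -0.1146, 0.0897]
tcp_rot: [2.261, 2.18, -0.0]
wrist_force: [-1.5, 0.8, 6.2]
gripper_width: 0.0146
finger_force: 80.7
```

```bash
python3 - <<'E'
from h import *
s=manip.state();print(s['position'],s['tcp_rot'],s['wrist_force'],s['gripper_width'],s['finger_force'])
go(.4395,-.3236,.24,-5.7)
E
```

```text
[ 0.61544666 -0.11459132  0.08967854] [ 2.26113316e+00  2.17997312e+00 -1.88922980e-04] [-1.54496713  0.81628742  6.22597403] 0.014630505044399746 80.6507921218872
alt turn [[-0.05, 0.04, -176.39]]
turn [0.03 0.03 3.61] shift cm [-21.54 -16.81 -15.03] j6~ -0.12
```

send_rows --targets '[0,0,0,0,0,-4,1,0,0,0,0,0,-8,1,0,0,0,0,0,-12,1,0,0,0,0,0,-15,1,0,0,3.6,-4,-3,-15,1,0,0,3.6,-8,-6,-15,1,0,0,3.6,-12,-9,-15,1,0,0,3.6,-16,-12,-15,1,0,0,3.6,-19,-15,-15,1,0,0,3.6,-21.5,-16.8,-15,1]'

```text
time: 32.5
position: [0.4357, -0.3236, 0.2366]
tcp_rot: [-2.327, -2.103, 0.004]
wrist_force: [0.6, -0.2, -6.3]
gripper_width: 0.0145
finger_force: 80.0
```

send_rows --targets '[0,0,0,0,0,0,1,0,0,0,0,0,0,1,0,0,0,0,0,0,1,0,0,0,0,0,0,1,0,0,0,0,0,0,1]'

```text
time: 33.0
position: [0.4398, -0.3222, 0.2383]
tcp_rot: [-2.326, -2.109, 0.002]
wrist_force: [0.2, 1.0, -5.8]
gripper_width: 0.015
finger_force: 80.1
```

```bash
python3 - <<'E'
from h import *
s=manip.state();print(s['position'],s['tcp_rot'],s['wrist_force'],s['torque'],s['gripper_width'],s['finger_force'])
snap('wrist','w14')
go(.4395,-.3236,.24,-5.7)
E
```

```text
[ 0.43977831 -0.32222476  0.23827006] [-2.32644376e+00 -2.10942101e+00  1.50631904e-03] [ 0.24996723  0.95119781 -5.75838092] [-0.00937386  0.01931242 -0.01333185] 0.015043137651271913 80.11643886566162
alt turn [[-0.01, -0.13, -179.91]]
turn [-0.08  0.    0.09] shift cm [-0.13 -0.01 -0.16] j6~ -0.58
```

View pics/w14.png

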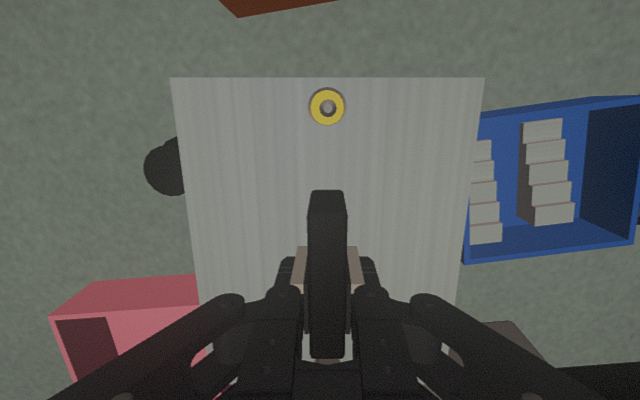

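```bash
python3 - <<'E'
from h import *
z=np.load('pics/w14.npz');im,d,P=cloud('w14')
def hit(u,v,zz):
    r=z['E'][:3,:3]@np.array([(u-z['cx'])/z['f'],-(v-z['cy'])/z['f'],-1.]);o=z['E'][:3,3];return o+r*(zz-o[2])/r[2]
q=im[80:135,300:355];hsv=cv2.cvtColor(q,cv2.COLOR_RGB2HSV);Y=((hsv[...,1]>110)).astype(np.uint8)
cs,_=cv2.findContours(Y,cv2.RETR_CCOMP,cv2.CHAIN_APPROX_NONE)
for c in cs:
    if len(c)>12: e=cv2.fitEllipse(c);print(len(c),np.add(e[0],(300,80)),e[1])
zp=np.median(P[85:130,220:280,2]);print('plate z',zp,'plate z across',[np.median(P[r-5:r+5,c-8:c+8,2]).round(4) for r,c in((95,200),(95,450),(200,220),(200,440))])
pl=(d>0)&(abs(P[...,2]-zp)<.005)&(P[...,0]>.33)&(P[...,0]<.55)&(P[...,1]<-.2)&(P[...,1]>-.45);r=rect(P[pl][:,:2]);print(r)
print('pin thru',hit(327.7,106.5,.084))
cv2.imwrite('pics/v14.png',cv2.resize(q[...,::-1],(440,440),interpolation=cv2.INTER_CUBIC))
for k in ((327,106),): print('hole',hit(*k,zp))
E
```

```text
96 [326.71422195 107.03300667] (32.96986770629883, 34.22853088378906)
51 [327.47688866 107.60938644] (17.35933494567871, 18.460283279418945)
plate z 0.155188435305775 plate z across [np.float64(0.1553), np.float64(0.155), np.float64(0.1552), np.float64(0.155)]
(array([ 438.5, -323. ]), array([173.2, 141.1]), 84.2)
pin thru [ 0.4462941  -0.25016791  0.084     ]
hole [ 0.44594767 -0.24933322  0.15518844]
```

View pics/v14.png

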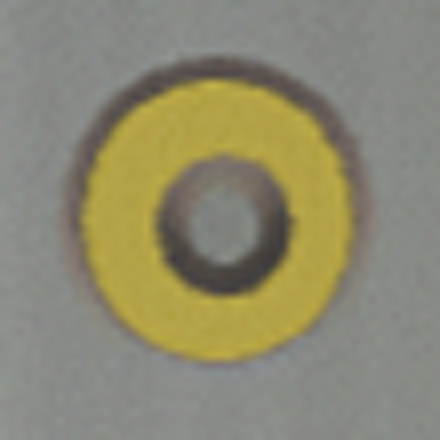

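Through the hole the pin tip shows at (328,108) against a hole centre of (327,106). I'll correct about 1.5 mm along −y and lower to just above the pins.

send_rows --targets '[0,0,0,-0.15,0.06,1.5,1,0,0,0,-0.15,0.06,3,1,0,0,0,-0.15,0.06,4.5,1,0,0,0,-0.15,0.06,5.8,1,0,0,0,-0.15,0.06,5.8,1,0,0,0,-0.15,0.06,5.8,1,0,0,0,-0.15,0.06,5.8,1,0,0,0,-0.15,0.06,5.8,1]'

```text
time: 33.85
position: [0.4401, -0.3252, 0.1816]
tcp_rot: [2.328, 2.107, -0.001]
wrist_force: [0.0, -0.1, -5.4]
gripper_width: 0.0145
finger_force: 79.9
```

```bash
python3 - <<'E'
from h import *
s=manip.state();print(s['position'],s['tcp_rot'],s['wrist_force'])
im,d=snap('wrist','w15');_,_,P=cloud('w15')
print('plate z',[np.median(P[r-5:r+5,c-8:c+8,2]).round(4) for r,c in((95,200),(95,450),(200,220),(200,440))])
cv2.imwrite('pics/v15.png',cv2.resize(im[75:140,295:360,::-1],(520,520),interpolation=cv2.INTER_CUBIC))
E
```

```text
[ 0.44014901 -0.32520549  0.18156567] [ 2.32822275e+00  2.10733812e+00 -1.13497658e-03] [ 0.01678905 -0.09522333 -5.37236393]
plate z [np.float64(0.0982), np.float64(0.0983), np.float64(0.0982), np.float64(0.0985)]
```

View pics/v15.png

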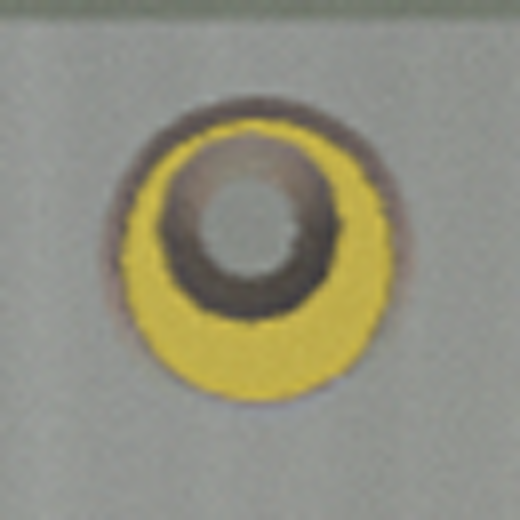

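```bash
python3 - <<'E'
from h import *
z=np.load('pics/w15.npz')
def hit(u,v,zz):
    r=z['E'][:3,:3]@np.array([(u-z['cx'])/z['f'],-(v-z['cy'])/z['f'],-1.]);o=z['E'][:3,3];return o+r*(zz-o[2])/r[2]
h=hit(327.1,106.25,.0983);p=hit(326,103.5,.0845);print(h,p,p-h)
im,d,P=cloud('w15');pl=(d>0)&(abs(P[...,2]-.0983)<.004)&(P[...,0]>.33)&(P[...,0]<.55)&(P[...,1]<-.2)&(P[...,1]>-.45);print(rect(P[pl][:,:2]))
E
```

```text
[ 0.44663522 -0.25258184  0.0983    ] [ 0.44623517 -0.25135552  0.0845    ] [-0.00040005  0.00122632 -0.0138    ]
(array([ 438.9, -325.5]), array([171.9, 141.6]), 84.3)
```

send_rows --targets '[0,0,0,0.1,-0.04,0,1,0,0,0,0.1,-0.04,0,1,0,0,0,0.1,-0.04,0.4,1,0,0,0,0.1,-0.04,0.8,1,0,0,0,0.1,-0.04,1.2,1,0,0,0,0.1,-0.04,1.5,1,0,0,0,0.1,-0.04,1.5,1,0,0,0,0.1,-0.04,1.5,1]'

```text
time: 34.7
position: [0.4392, -0.3236, 0.1653]
tcp_rot: [-2.328, -2.108, 0.002]
wrist_force: [-0.4, 0.9, -4.5]
gripper_width: 0.0148
finger_force: 80.1
```

```bash
python3 - <<'E'
from h import *
s=manip.state();print(s['position'],s['tcp_rot'],s['wrist_force'])
im,d=snap('wrist','w16');_,_,P=cloud('w16')
print('plate z',[np.median(P[r-5:r+5,c-8:c+8,2]).round(4) for r,c in((95,200),(95,450),(200,220),(200,440))])
cv2.imwrite('pics/v16.png',cv2.resize(im[75:140,295:360,::-1],(520,520),interpolation=cv2.INTER_CUBIC))
E
```

```text
[ 0.4391725  -0.32357462  0.165276  ] [-2.32814917e+00 -2.10758463e+00  1.77761135e-03] [-0.36029046  0.93754299 -4.45683108]
plate z [np.float64(0.0822), np.float64(0.0821), np.float64(0.0821), np.float64(0.082)]
```

View pics/v16.png

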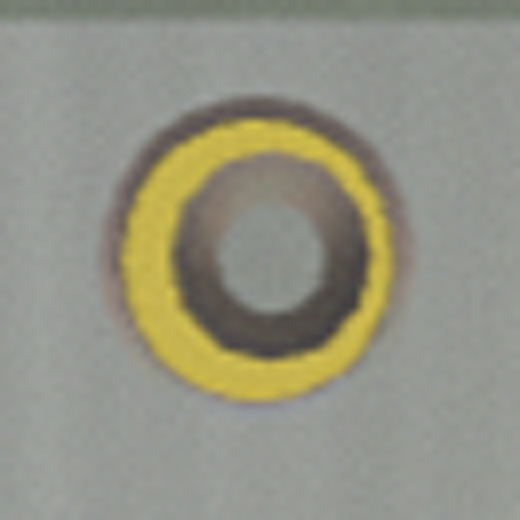

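send_rows --targets '[0,0,0,0,0.06,0,1,0,0,0,0,0.06,0.4,1,0,0,0,0,0.06,0.8,1,0,0,0,0,0.06,1.2,1,0,0,0,0,0.06,1.4,1,0,0,0,0,0.06,1.6,1,0,0,0,0,0.06,1.6,1]'

```text
time: 35.45
position: [0.4398, -0.3237, 0.1497]
tcp_rot: [-2.329, -2.108, 0.002]
wrist_force: [-0.8, 0.1, -2.8]
gripper_width: 0.0146
finger_force: 80.5
```

```bash
python3 - <<'E'
from h import *
s=manip.state();print(s['position'],s['tcp_rot'],s['wrist_force'])
im,d=snap('wrist','w17');_,_,P=cloud('w17')
print('plate z',[np.median(P[r-5:r+5,c-8:c+8,2]).round(4) for r,c in((95,200),(95,450),(200,220),(200,440))])
E
```

```text
[ 0.43983116 -0.32371796  0.14971443] [-2.32855120e+00 -2.10779758e+00  1.66912787e-03] [-0.84863594  0.08923852 -2.79024401]
plate z [np.float64(0.0665), np.float64(0.0666), np.float64(0.0664), np.float64(0.0666)]
```

send_rows --targets '[0,0,0,0,0,0.1,1,0,0,0,0,0,0.1,1,0,0,0,0,0,0.1,0.5,0,0,0,0,0,0.1,0.5,0,0,0,0,0,0.1,0.5,0,0,0,0,0,-2,0.5,0,0,0,0,0,-5,0.5,0,0,0,0,0,-10,0.5,0,0,0,-1,0,-15,0.5,0,0,0,-3,0,-18,0.5]'

```text
time: 36.5
position: [0.4383, -0.3538, 0.3344]
tcp_rot: [2.324, 2.107, 0.0]
wrist_force: [0.6, 0.3, -0.3]
gripper_width: 0.0426
finger_force: 0.0
```

send_rows --targets '[0,0,0,0,0,0,0.5,0,0,0,0,0,0,0.5,0,0,0,0,0,0,0.5]'

```text
time: 36.8
position: [0.4365, -0.3528, 0.3279]
tcp_rot: [-2.327, -2.106, 0.002]
wrist_force: [-1.1, 0.3, 0.3]
gripper_width: 0.0426
finger_force: 0.0
```

```bash
python3 - <<'E'
from h import *
s=manip.state();print(s['time'],s['position'],s['wrist_force'])
snap('wrist','w18');snap('side','s18');_,d,P=cloud('w18')
X,Y,Z=P[...,0],P[...,1],P[...,2]
q=(d>0)&(X>.36)&(X<.52)&(Y>-.41)&(Y<-.24)&(Z>.058)&(Z<.074)
A=np.c_[P[q][:,:2]-[.44,-.324],np.ones(q.sum())];c=np.linalg.lstsq(A,P[q][:,2],rcond=None)[0];print('plane',c,np.std(A@c-P[q][:,2]))
a=cv2.imread('pics/w18.png')[:,120:520];b=cv2.resize(cv2.imread('pics/s18.png')[100:380,200:480],(400,400));cv2.imwrite('pics/v18.png',np.hstack([a,b]))
E
```

```text
36.8 [ 0.43654511 -0.35282723  0.3278753 ] [-1.06957594  0.34907428  0.26395973]
plane [ 0.00061968 -0.00026266  0.06646723] 0.0008641394519491954
```

View pics/v18.png

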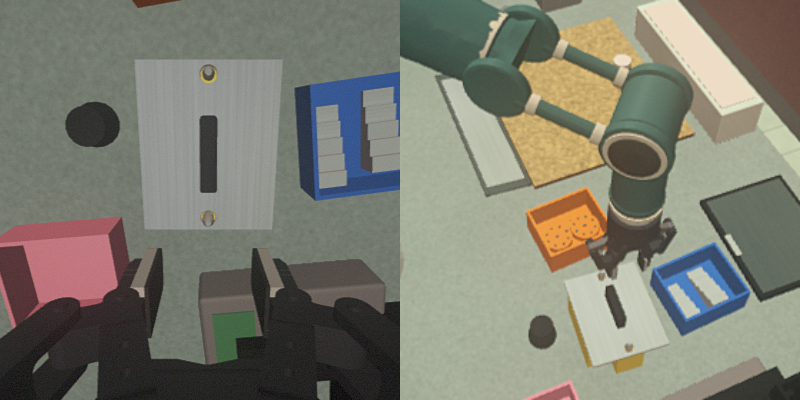

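Cover is flush with both pins through, wedges and discs are in their bins, and the cork is clear.

```bash
python3 -c "
from h import *
print(finish_job())"
```

```text
the job is handed in; nothing more can be done
None
```

The job is handed in at about 37 s of robot time: the gate is down, all five objects present (two wedges, two discs, one grid) are in their bins, and the cover lies flush over both pins.

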